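Square up the plinth return with the assembly square

ROBOT

A 6-joint arm with a two-finger parallel gripper is mounted at the origin on the work surface. World frame = base frame: x ahead of the robot, y to its left, z up, the work surface at z = 0. Lengths are in m, angles in rad, forces in N, time in s.
With the tool pointing down it reaches from about 0.375 to 0.9 m from the base axis. Payload 3.1 kg.
Tool frame: the origin (TCP) lies at the very end of the fingers, on their centre line; the grasp point (between the pads) lies 19 mm behind it; z points along the fingers, y is the direction in which the jaws open and shut (so a half turn about z gives the same grasp; the last joint's range is limited). The gripper opens to 85 mm and grips with 20 to 120 N. Pads are 22 mm wide; open, the fingers measure 114 mm over their backs; the gripper's body (76 mm by 85 mm) begins 54 mm behind the grasp point. The pads swing forward as they close: fully open they stand 13 mm farther back than shut.
Start: joints at [-1.296, 0.527, 1.433, -0, 1.181, -0.178], TCP at [0.273, -0.562, 0.231] pointing down, gripper open.
Joint ranges: [-3.08, 3.08], [-0.75, 2.2], [0.22, 2.44], [-1.43, 4.57], [0, 2.65], [-2.85, 2.85]. Speed limits (rad/s): [2.79, 2.79, 3.14, 3.14, 3.14, 3.14].

INTERFACE

Orientations are given as a unit quaternion [x, y, z, w].
In Python, from station import manip gives the robot as it stands.
- The arm moves only by the tool send_rows, never from a script. Its argument "motion" is a list of rows, each an object with "gripper": the finger opening in mm, from 0 to 85.4; "travel": the shift along the tool's x, y, z in mm, a list of three; "rotation": the turn, a rotation vector about the tool's x, y, z in degrees, a list of three. In form: [{"gripper": gripper, "travel": [x, y, z], "rotation": [ax, ay, az]}, ...]. A call has 1 to 12 rows; each row shifts and turns the commanded pose from where the row before left it, along the tool's axes as they then stand; what a row does not reach is not made up. A row lasts 1/12 s, in which the tool goes at most 41.7 mm and 7.16 degrees, less where a joint would pass 70% of its speed; a pose out of reach is approached as far as the arm can. A call is refused whole if a number of a shift passes 41.7 or a number of a turn 7.16, either way. A call with a gripper value outside its range is refused whole. The fingers move at their own pace and stop on an object; "newtons" is the grip in N (left out, the last holds). Time passes only in rows, so rows that do not move let the fingers close. It gives the time, the measured TCP pose, the force and the opening at its end, in the units of the state.
- manip.sense(): the state, without advancing time (a new reading comes with each control period).
- manip.snapshot(name): name is "side" or "top"; returns the picture (420x560x3 uint8, red, green, blue); there is no depth.
- manip.calibration(name): a dict with "fx", "fy", "cx", "cy" (pixels), "cam_to_world" (4x4, takes a point from camera to world coordinates). Camera axes: x right, y down, z forward; pixel columns grow to the right and rows downward; lengths in m; the calibration is good to about 2 mm. A picture is of the moment at which its call begins. calibration takes no time and is no camera call.
- manip.sign_off(): hands the job in, once; it reports no verdict.
The state is a dict: "t": time; "q": joint angles; "qd": joint speeds; "tau": joint torques, N m; "tcp_pos": TCP position; "tool_rot": TCP orientation; "force": force on the tool from outside, world axes, zero at the start; "ft_torque": the same for the moment, N m; "finger_gap": opening from 0.0 (shut) to 1.0 (fully open).
Only numpy, scipy, OpenCV 4.12 (cv2) and the standard library are available. Lean on these libraries where they do the work, as an engineer would, in place of code of your own. Each camera call takes 0.05 s, during which the arm holds its last target. There are 200 camera calls.

TASK

The glue in the oak plinth's left front corner is still green and the left return has crept inwards. Pick up the aluminium assembly square, ease it into that inside corner until both its legs sit flush along the front and the return with no gap, press it home gently against both for a second so the return is left square, then lay the square flat back in the middle of the cork mat. Touch the oak only with the square, and leave everything else where it stands.

Things in the scene. Friction and masses are not known exactly. Their poses are not given: they have to be found in the camera images.
- square: Cast aluminium right-angle square lying flat, 20 mm thick, 0.2 to 0.33 kg: two legs 140 x 16 mm along its x and y axes, joined near their ends by a straight diagonal brace 14 mm wide. Origin: middle of the brace's underside, the place to grip it, closing along the diagonal x = y. The outer edges that press on a job: y = -67.5 mm (x leg, facing -y) and x = -67.5 mm (y leg, facing -x). z up.
- heel (a point): Where the lines of the square's two outer edges meet, at x = y = -67.5 mm and half thickness; axes as the square's. The metal is clipped here: the edges begin 14 mm from this point. From the brace to the inner corner of the triangle there are 66 mm of free room for a finger.
- front: Fixed front board of the three-sided oak plinth, 280 x 18 x 50 mm high. Origin: its inner left corner, at its lower edge on top of the plywood. x: normal of the inner face, pointing into the plinth (to its open back); y: to the left end; z up. The inner face is x = 0, from y = 0 to y = -244 mm; boards reach up to z = 50 mm.
- corner (a point): The plinth's inside left corner, 25 mm above the plywood, where the inner faces of front and left return meet when square; axes as the front's. When the square is seated its heel is over this point (in plan), its x leg along the front (square's x = minus front's y), its y leg along the return.
- side: Left return, oak, 170 x 18 x 50 mm, butted to the front. Origin: its dowel, on the front's inner face 9 mm outside the corner, at its lower edge. x: along the board to its open end; inner face y = -9 mm. It turns stiffly on the dowel (0.35 N m) and stays as left; it starts 0.05 to 0.1 rad inwards. Square: its x parallel to the front's x. Each face wants 5 to 12 N; over 15 N harms the joint.
- side_end (a point): Free end of the left return's inner face, 170 mm from its dowel, at mid height.
- mat: Cork mat 240 x 240 x 6 mm on the stone shelf, on which the square lies at the start. Origin: centre of its underside; its top is at z = 6 mm.
- plinth: Plywood setting board 230 (x) x 340 (y) x 12 mm that carries the plinth; origin: centre of its underside, axes as the front board's. The front's inner face is at x = -75 mm, the left return inside is at y = 122 mm. The right return (inside at y = -122 mm) is already set and fast.
- glue_jar: Bystander: small glass jar, 42 mm across, 52 mm high, standing on the plywood inside the plinth towards its open right end. Origin: centre of its underside.
- cup: Bystander: glass cup, 76 mm across, 85 mm high. Origin: centre of its underside.
- saucer_a: Bystander: white saucer, 144 mm across, 20 mm high. Origin: centre of its underside.
- saucer_b: Bystander: white saucer, 144 mm across, 20 mm high. Origin: centre of its underside.
- pan: Bystander: steel roasting pan, 220 x 370 x 66 mm. Origin: centre of its underside.
- grinder: Bystander: chrome grinder with a press button on top, 100 mm across, 196 mm high. Origin: centre of its underside.
- mallet: Bystander: wooden mallet lying on its side, 310 mm long, 62 mm high. Origin: on the shelf under its handle.
Things that resemble listed ones, but are neither listed nor needed, are in the scene too. Leave any yellow look-alike of the square alone.

How it is judged:
By the outcome, as a careful person would: the job done as asked, in the order asked, and still so for the second after the job is handed in, with the robot touching nothing.
It also fails if it takes over 69 s, if anything falls off the work surface, if the arm or the gripper's body presses on something with over 40 N, if the wrist force passes 120 N, or if a joint passes its speed limit or range.

## Working session

There is one attempt and no reset: what is moved stays moved. The work goes in short steps, Python scripts to look and compute and a tool call to move; the robot and the scene stay as the last step left them, time stands still between calls to the robot, and variables do not carry over. Pictures are saved under pics/ and viewed, about 8 in all and at most 12, crops included, and the job is handed in when it is done.

Besides the shell and the picture viewer there is one more tool, called after "Emit:" by a JSON object that holds its "name" and its "arguments", one argument or row to a line. send_rows: Moves the arm, as the interface text tells. Its arguments: {"type":"object","properties":{"motion":{"type":"array","items":{"type":"object","properties":{"gripper":{"type":"number"},"travel":{"type":"array","items":{"type":"number"}},"rotation":{"type":"array","items":{"type":"number"}}}}},"newtons":{"type":"number"}},"required":["motion"]}

```bash
mkdir -p pics; ls; python3 - <<'E'
from station import manip
import cv2
for n in("top","side"):
    im=manip.snapshot(n); cv2.imwrite(f"pics/{n}0.png",cv2.resize(im[:,:,::-1],(800,600),interpolation=cv2.INTER_CUBIC)); cv2.imwrite(f"pics/raw_{n}0.png",im[:,:,::-1])
    c=manip.calibration(n);print(n,c["fx"],c["fy"],c["cx"],c["cy"]);print(c["cam_to_world"])
print(manip.sense())
E
```

```text
pics
top 504.3048571655064 504.3048571655064 281.13545816258215 198.21509507669415
[[-9.91863517e-03 -9.80096168e-01  1.98275369e-01  2.19728584e-01]
 [-9.99950203e-01  9.50331694e-03 -3.04615112e-03 -7.86660787e-03]
 [ 1.10124737e-03 -1.98295709e-01 -9.80141622e-01  1.68528336e+00]
 [ 0.00000000e+00  0.00000000e+00  0.00000000e+00  1.00000000e+00]]
side 455.9779927004295 455.9779927004295 274.8031319190893 211.5365622378061
[[ 0.99936552 -0.02750825  0.02262414  0.49123281]
 [-0.03557745 -0.74115041  0.67039564 -1.13694488]
 [-0.00167352 -0.6707752  -0.74165884  1.31732263]
 [ 0.          0.          0.          1.        ]]
{'t': 0.1, 'q': array([-1.29654741e+00,  5.28381994e-01,  1.43379467e+00,  5.17920569e-06,
        1.18142647e+00, -1.78492691e-01]), 'qd': array([ 0.00019738, -0.00259213, -0.00176424,  0.00048438,  0.00054744,
       -0.00021937]), 'tau': array([-4.63773267e-05, -4.43304527e+01, -1.78586054e+01, -1.81982427e-04,
        3.87387903e-03, -6.91992128e-06]), 'tcp_pos': array([ 0.27324519, -0.56136934,  0.23041957]), 'tool_rot': array([ 9.74487086e-01,  2.24441328e-01, -4.57186120e-05, -1.00420348e-03]), 'force': array([-0.24154137, -0.30637476,  0.71358507]), 'ft_torque': array([-0.0583493 , -0.04567943, -0.00335057]), 'finger_gap': 1.0006426894289335}
```

View pics/top0.png

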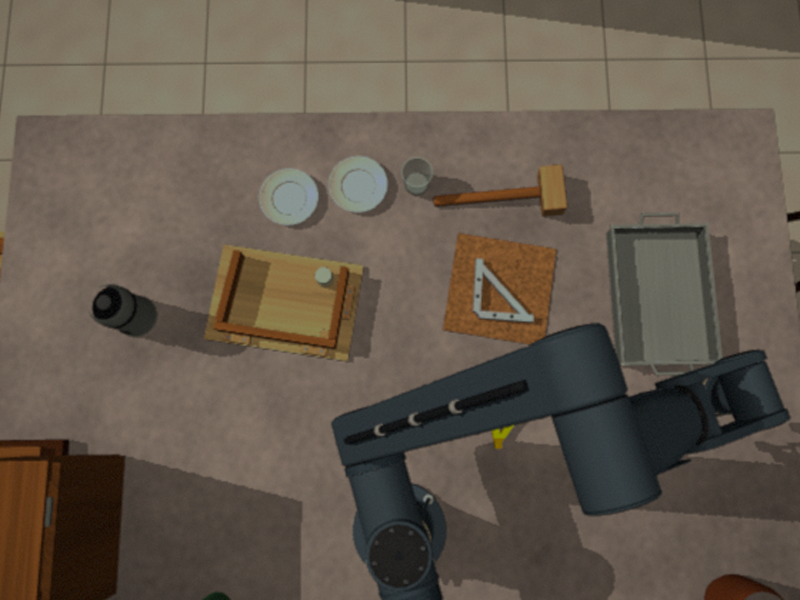

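View pics/side0.png

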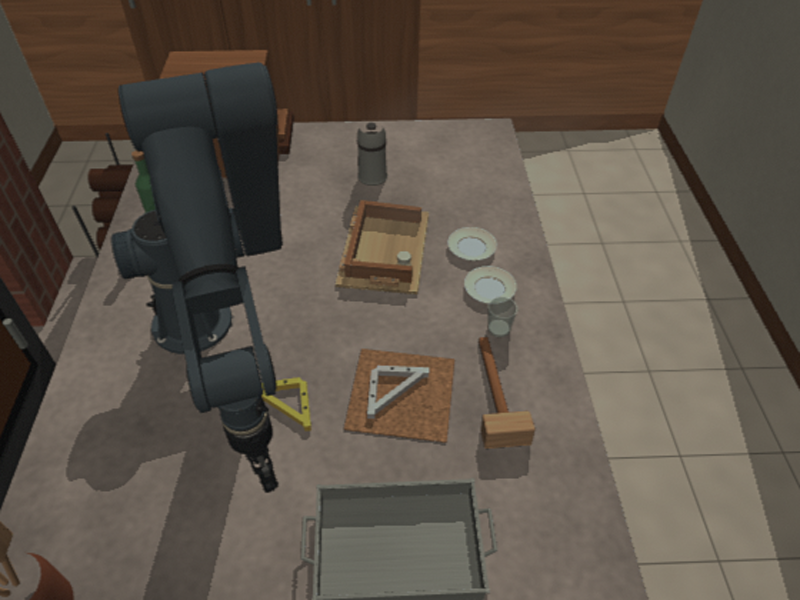

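The top view shows the plinth with its left return at (232,290), the jar at (323,277), the square on the mat with its heel near (478,318), and the yellow look-alike at (500,435). I'll enlarge the plinth and the square.

```bash
cat > h.py <<'E'
import numpy as np,cv2
from station import manip
def px2w(n,uv,z):
    c=manip.calibration(n);T=c["cam_to_world"];uv=np.atleast_2d(uv).astype(float)
    d=np.c_[(uv[:,0]-c["cx"])/c["fx"],(uv[:,1]-c["cy"])/c["fy"],np.ones(len(uv))]@T[:3,:3].T
    return T[:3,3]+d*((z-T[2,3])/d[:,2])[:,None]
def crop(im,x,y,w,h,s,name):
    c=cv2.resize(im[y:y+h,x:x+w],None,fx=s,fy=s,interpolation=cv2.INTER_CUBIC)
    cv2.imwrite(name,c); return c
E
python3 - <<'E'
from h import *
im=cv2.imread("pics/raw_top0.png")
a=crop(im,140,165,120,92,6.5,"pics/p1.png")
b=crop(im,305,160,90,85,7,"pics/s1.png")
E
```

```text
(no output)
```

View pics/p1.png

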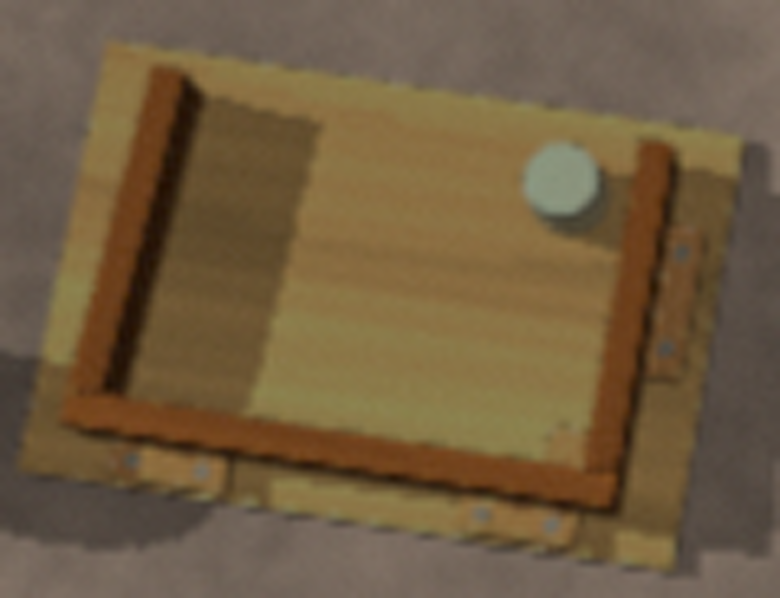

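View pics/s1.png

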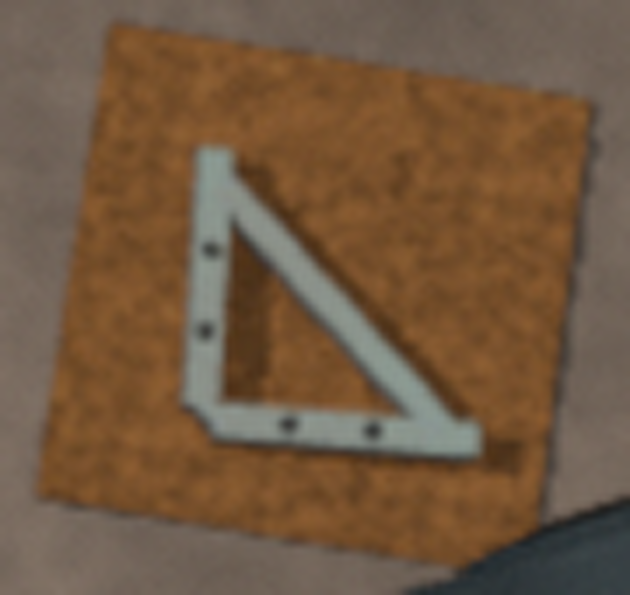

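```bash
python3 - <<'E'
from h import *
from scipy.spatial.transform import Rotation as R
def fit(L,W):
    L=np.array(L,float);W=W[:,:2]*1000;r,_=R.align_vectors(np.c_[W-W.mean(0),0*W[:,0]],np.c_[L-L.mean(0),0*L[:,0]])
    M=r.as_matrix()[:2,:2];t=W.mean(0)-M@L.mean(0);print("ang",np.degrees(np.arctan2(M[1,0],M[0,0])).round(2),"org",t.round(1),"res",(W-L@M.T-t).round(1).tolist());return M,t
P=lambda uv,x,y,s,z:px2w("top",np.array(uv)/s+[x-.5+.5/s,y-.5+.5/s],z)
S=P([(197,147),(234,147),(183,400),(215,438),(482,457),(482,422)],305,160,7,.026)
print("square");M,t=fit([(-67.5,72.5),(-51.5,72.5),(-67.5,-53.5),(-53.5,-67.5),(72.5,-67.5),(72.5,-51.5)],S)
print("mat");fit([(120,120),(120,-120),(-120,120)],P([(108,24),(595,100),(38,495)],305,160,7,.006))
print("ply");fit([(115,170),(115,-170),(-115,-170),(-115,170)],P([(108,42),(742,135),(675,570),(20,470)],140,165,6.5,.012))
print("front");Mf,tf=fit([(-18,18),(-18,-262),(0,-244),(170,-244),(170,-262)],P([(62,425),(612,508),(588,467),(640,143),(675,150)],140,165,6.5,.062))
w=P([(187,75),(105,390),(152,65)],140,165,6.5,.062)[:,:2]*1000
print("return inner end, inner base, outer end in front frame",((w-tf)@Mf).round(1))
w=P([(562,180)],140,165,6.5,.064)[:,:2]*1000;print("jar",((w-tf)@Mf).round(1))
E
```

```text
square
ang -94.81 org [ 536.7 -250.8] res [[-0.0, 1.6], [1.1, -0.4], [1.9, 1.4], [-1.4, -0.5], [-1.2, -1.4], [-0.4, -0.8]]
mat
ang -9.96 org [ 544.3 -246.8] res [[-1.3, 1.2], [-0.6, -0.2], [1.9, -0.9]]
ply
ang -9.04 org [517.2 264.1] res [[-0.3, -0.5], [-0.3, 1.5], [-0.2, -0.7], [0.8, -0.4]]
front
ang -9.29 org [461.6 396.2] res [[0.5, -0.8], [1.5, 0.9], [1.4, -1.8], [-1.3, 0.9], [-2.2, 0.9]]
return inner end, inner base, outer end in front frame [[168.5  -9.2]
 [  3.2  -0.4]
 [171.    9.5]]
jar [[ 143.2 -207.8]]
```

Emit:
{"name": "send_rows", "arguments": {
  "motion": [
    {"gripper":60,"travel":[31,-13.7,4],"rotation":[0,0,0]},
    {"gripper":60,"travel":[31,-13.7,4],"rotation":[0,0,0]},
    {"gripper":60,"travel":[31,-13.7,4],"rotation":[0,0,0]},
    {"gripper":60,"travel":[31,-13.7,4],"rotation":[0,0,0]},
    {"gripper":60,"travel":[31,-13.7,4],"rotation":[0,0,0]},
    {"gripper":60,"travel":[31,-13.7,4],"rotation":[0,0,0]},
    {"gripper":60,"travel":[31,-13.7,4],"rotation":[0,0,0]},
    {"gripper":60,"travel":[31,-13.7,4],"rotation":[0,0,0]},
    {"gripper":60,"travel":[31,-13.7,4],"rotation":[0,0,0]},
    {"gripper":60,"travel":[31,-13.7,4],"rotation":[0,0,0]},
    {"gripper":60,"travel":[31,-13.7,4],"rotation":[0,0,0]},
    {"gripper":60,"travel":[31,-13.7,4],"rotation":[0,0,0]}
  ],
  "newtons": 60
}}

```text
t: 1.1
tcp_pos: [0.5366, -0.2498, 0.1827]
tool_rot: [0.974, 0.224, -0.0, -0.0]
force: [1.2, -0.1, -0.8]
finger_gap: 0.705
```

Emit:
{"name": "send_rows", "arguments": {
  "motion": [
    {"gripper":60,"travel":[0,0,10],"rotation":[0,0,-4.8]},
    {"gripper":60,"travel":[0,0,10],"rotation":[0,0,-4.8]},
    {"gripper":60,"travel":[0,0,10],"rotation":[0,0,-4.7]},
    {"gripper":60,"travel":[0,0,0],"rotation":[0,0,0]},
    {"gripper":60,"travel":[0,0,0],"rotation":[0,0,0]}
  ]
}}

```text
t: 1.52
tcp_pos: [0.5355, -0.251, 0.1526]
tool_rot: [0.939, 0.343, -0.001, -0.001]
force: [-1.2, 0.2, 0.3]
finger_gap: 0.702
```

```bash
cat >> h.py <<'E'
def axes():
    from scipy.spatial.transform import Rotation as R
    s=manip.sense();return s,R.from_quat(s["tool_rot"]).as_matrix()
def go(target,yaw=None):
    "print the tool-frame shift in mm to world target (mm) and turn about tool z to reach tool-y yaw (deg)"
    s,M=axes();p=s["tcp_pos"]*1000;y=np.degrees(np.arctan2(M[1,1],M[0,1]))
    print("t",round(s["t"],2),"tcp",p.round(1),"yaw",y.round(2),"tilt",M[2].round(4),"gap",round(s["finger_gap"],3))
    print("F",s["force"].round(2),"T",s["ft_torque"].round(3))
    if target is not None: print("tool shift",(M.T@(np.array(target)-p)).round(1))
    if yaw is not None: print("turn z",round(y-yaw,2))
E
python3 -c "
from h import *
go([536.7,-250.8,8],-49.8)
cv2.imwrite('pics/t1.png',crop(manip.snapshot('top')[:,:,::-1],270,130,160,120,5,'pics/t1.png'))"
```

```text
t 1.52 tcp [ 535.5 -251.   152.6] yaw -49.87 tilt [-5.0e-04 -2.1e-03 -1.0e+00] gap 0.702
F [-1.21  0.18  0.26] T [-0.021 -0.035 -0.015]
tool shift [  1.1   0.9 144.6]
turn z -0.07
```

View pics/t1.png

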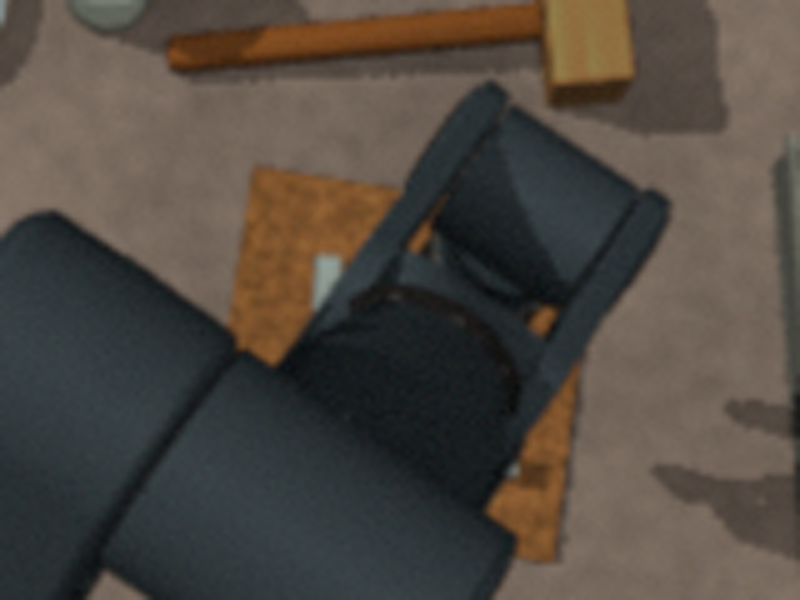

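The arm hides the square from the top camera (mat corner at (255,165)), so I'm going down on the computed position.

Emit:
{"name": "send_rows", "arguments": {
  "motion": [
    {"gripper":60,"travel":[1,1,30],"rotation":[0,0,0]},
    {"gripper":60,"travel":[0,0,30],"rotation":[0,0,0]},
    {"gripper":60,"travel":[0,0,30],"rotation":[0,0,0]},
    {"gripper":60,"travel":[0,0,24],"rotation":[0,0,0]},
    {"gripper":60,"travel":[0,0,12],"rotation":[0,0,0]},
    {"gripper":60,"travel":[0,0,9],"rotation":[0,0,0]},
    {"gripper":60,"travel":[0,0,7],"rotation":[0,0,0]},
    {"gripper":60,"travel":[0,0,0],"rotation":[0,0,0]},
    {"gripper":60,"travel":[0,0,0],"rotation":[0,0,0]}
  ]
}}

```text
t: 2.32
tcp_pos: [0.5381, -0.252, 0.0121]
tool_rot: [0.939, 0.344, 0.0, 0.001]
force: [0.2, -0.1, 0.3]
finger_gap: 0.702
```

Emit:
{"name": "send_rows", "arguments": {
  "motion": [
    {"gripper":30,"travel":[0,0,0],"rotation":[0,0,0]},
    {"gripper":20,"travel":[0,0,0],"rotation":[0,0,0]},
    {"gripper":12,"travel":[0,0,0],"rotation":[0,0,0]},
    {"gripper":5,"travel":[0,0,0],"rotation":[0,0,0]},
    {"gripper":5,"travel":[0,0,0],"rotation":[0,0,0]},
    {"gripper":5,"travel":[0,0,0],"rotation":[0,0,0]}
  ],
  "newtons": 60
}}

```text
t: 2.82
tcp_pos: [0.5375, -0.2514, 0.0122]
tool_rot: [0.939, 0.344, 0.0, 0.0]
force: [-2.5, 2.0, 5.3]
finger_gap: 0.145
```

```bash
python3 -c "
from h import *
go([536.7,-250.8,8],-49.8)"
```

```text
t 2.82 tcp [ 537.5 -251.4   12.2] yaw -49.75 tilt [ 1.e-04  2.e-04 -1.e+00] gap 0.145
F [-2.53  1.97  5.34] T [ 0.207  0.191 -0.044]
tool shift [-0.2 -1.   4.2]
turn z 0.05
```

Emit:
{"name": "send_rows", "arguments": {
  "motion": [
    {"gripper":5,"travel":[0,0,-5],"rotation":[0,0,0]},
    {"gripper":5,"travel":[0,0,-15],"rotation":[0,0,0]},
    {"gripper":5,"travel":[0,0,-30],"rotation":[0,0,0]},
    {"gripper":5,"travel":[0,0,-30],"rotation":[0,0,0]},
    {"gripper":5,"travel":[0,0,-30],"rotation":[0,0,0]},
    {"gripper":5,"travel":[0,0,0],"rotation":[0,0,0]},
    {"gripper":5,"travel":[0,0,0],"rotation":[0,0,0]}
  ]
}}

```text
t: 3.4
tcp_pos: [0.5385, -0.2523, 0.123]
tool_rot: [0.939, 0.344, 0.001, 0.002]
force: [-0.7, -0.2, -2.9]
finger_gap: 0.146
```

Emit:
{"name": "send_rows", "arguments": {
  "motion": [
    {"gripper":5,"travel":[12,-15,0],"rotation":[0,0,0]},
    {"gripper":5,"travel":[22,-27,0],"rotation":[0,0,0]},
    {"gripper":5,"travel":[22,-27,0],"rotation":[0,0,0]},
    {"gripper":5,"travel":[22,-27,0],"rotation":[0,0,0]},
    {"gripper":5,"travel":[22,-27,0],"rotation":[0,0,0]},
    {"gripper":5,"travel":[22,-27,0],"rotation":[0,0,0]},
    {"gripper":5,"travel":[22,-27,0],"rotation":[0,0,0]},
    {"gripper":5,"travel":[22,-27,0],"rotation":[0,0,0]},
    {"gripper":5,"travel":[22,-27,0],"rotation":[0,0,0]},
    {"gripper":5,"travel":[22,-27,0],"rotation":[0,0,0]}
  ]
}}

```text
t: 4.23
tcp_pos: [0.5292, 0.0827, 0.1193]
tool_rot: [0.939, 0.344, -0.002, -0.001]
force: [1.1, -0.6, -2.8]
finger_gap: 0.143
```

```bash
python3 -c "
from h import *
go([528.7,291.9,110],-54.15)"
```

```text
t 4.23 tcp [529.2  82.7 119.3] yaw -49.77 tilt [-0.0032 -0.0029 -1.    ] gap 0.143
F [ 1.1  -0.6  -2.79] T [-0.077 -0.114 -0.027]
tool shift [ 134.7 -160.     9.4]
turn z 4.38
```

Emit:
{"name": "send_rows", "arguments": {
  "motion": [
    {"gripper":5,"travel":[22,-26,0],"rotation":[0,0,0]},
    {"gripper":5,"travel":[22,-26,0],"rotation":[0,0,0]},
    {"gripper":5,"travel":[22,-26,0],"rotation":[0,0,0]},
    {"gripper":5,"travel":[22,-26,0],"rotation":[0,0,0]},
    {"gripper":5,"travel":[22,-26,0],"rotation":[0,0,0]},
    {"gripper":5,"travel":[14,-16,0],"rotation":[0,0,0]},
    {"gripper":5,"travel":[0,0,0],"rotation":[0,0,2.2]},
    {"gripper":5,"travel":[0,0,0],"rotation":[0,0,2.2]},
    {"gripper":5,"travel":[0,0,0],"rotation":[0,0,0]},
    {"gripper":5,"travel":[0,0,0],"rotation":[0,0,0]},
    {"gripper":5,"travel":[0,0,0],"rotation":[0,0,0]}
  ]
}}

```text
t: 5.15
tcp_pos: [0.5306, 0.2721, 0.1201]
tool_rot: [0.951, 0.308, -0.001, -0.0]
force: [0.6, 0.4, -1.8]
finger_gap: 0.142
```

```bash
python3 -c "
from h import *
go([528.7,291.9,21],-54.15)
a=crop(manip.snapshot('top')[:,:,::-1],140,150,120,110,5,'pics/a2.png')
b=crop(manip.snapshot('side')[:,:,::-1],225,120,90,110,5,'pics/b2.png')
cv2.imwrite('pics/t2.png',cv2.resize(np.hstack([a,b]),(800,419)))"
```

```text
t 5.15 tcp [530.6 272.1 120.1] yaw -54.14 tilt [-2.5e-03 -8.0e-04 -1.0e+00] gap 0.142
F [ 0.63  0.36 -1.8 ] T [-0.039  0.016 -0.004]
tool shift [ 10.3 -17.1  99. ]
turn z 0.01
```

View pics/t2.png

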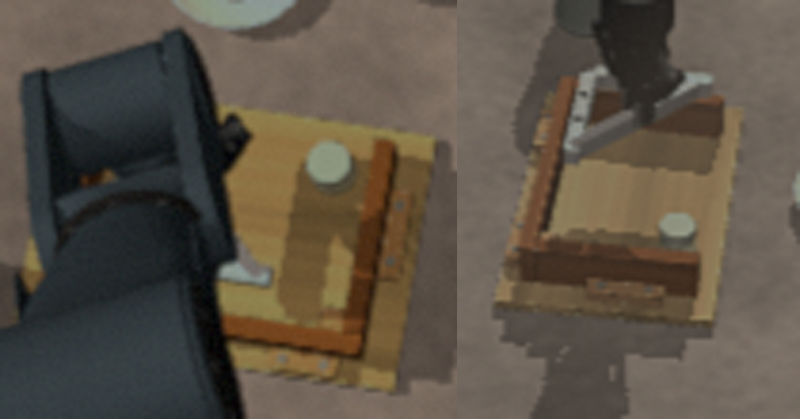

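The side view shows the square held level over the plinth, with its x leg at (590,110) parallel to the front and clear of the boards. The jar at (677,228) is well away, so I'll go straight down.

Emit:
{"name": "send_rows", "arguments": {
  "motion": [
    {"gripper":5,"travel":[0,0,15],"rotation":[0,0,0]},
    {"gripper":5,"travel":[0,0,20],"rotation":[0,0,0]},
    {"gripper":5,"travel":[0,0,20],"rotation":[0,0,0]},
    {"gripper":5,"travel":[0,0,20],"rotation":[0,0,0]},
    {"gripper":5,"travel":[0,0,12],"rotation":[0,0,0]},
    {"gripper":5,"travel":[0,0,10],"rotation":[0,0,0]},
    {"gripper":5,"travel":[0,0,0],"rotation":[0,0,0]},
    {"gripper":5,"travel":[0,0,0],"rotation":[0,0,0]},
    {"gripper":5,"travel":[0,0,0],"rotation":[0,0,0]}
  ]
}}

```text
t: 6.0
tcp_pos: [0.5322, 0.2728, 0.0252]
tool_rot: [0.951, 0.308, 0.001, 0.0]
force: [0.6, 0.1, -2.4]
finger_gap: 0.142
```

```bash
cat >> h.py <<'E'
A=np.radians(-9.15);RF=np.array([[np.cos(A),-np.sin(A)],[np.sin(A),np.cos(A)]]);OF=np.array([462,396.3])
F0=np.zeros(3);T0=0.0
def fr():
    s,M=axes();p=s["tcp_pos"]*1000;f=(s["force"]-F0)
    h=RF.T@(p[:2]-OF)-[67.5,-67.5]
    print("t",round(s["t"],2),"heel in front",h.round(1),"z",p[2].round(1),"yaw-54.15 err",(np.degrees(np.arctan2(M[1,1],M[0,1]))+54.15).round(2))
    print("F front axes",(RF.T@f[:2]).round(2),f[2].round(2),"Tz",round(s["ft_torque"][2]-T0,3))
    print("front x,y in tool:",(M.T@np.array([[*RF[:,0],0],[*RF[:,1],0]]).T).T.round(3).tolist())
E
python3 -c "
from h import *
fr()
b=crop(manip.snapshot('side')[:,:,::-1],230,125,80,80,7.4,'pics/b3.png')"
```

```text
t 6.0 heel in front [ 21.5 -43.2] z 25.2 yaw-54.15 err -0.01
F front axes [0.62 0.21] -2.38 Tz -0.009
front x,y in tool: [[0.707, 0.707, 0.002], [0.707, -0.707, 0.001]]
```

View pics/b3.png

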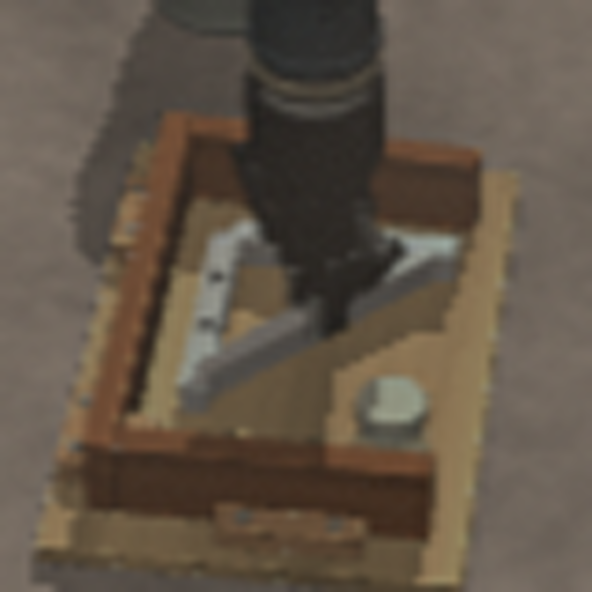

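Emit:
{"name": "send_rows", "arguments": {
  "motion": [
    {"gripper":5,"travel":[6,-6,0],"rotation":[0,0,0]},
    {"gripper":5,"travel":[6,-6,0],"rotation":[0,0,0]},
    {"gripper":5,"travel":[4,-4,0],"rotation":[0,0,0]},
    {"gripper":5,"travel":[-4,-4,0],"rotation":[0,0,0]},
    {"gripper":5,"travel":[-4,-4,0],"rotation":[0,0,0]},
    {"gripper":5,"travel":[-3.5,-3.5,0],"rotation":[0,0,0]},
    {"gripper":5,"travel":[0,0,0],"rotation":[0,0,0]},
    {"gripper":5,"travel":[0,0,0],"rotation":[0,0,0]},
    {"gripper":5,"travel":[0,0,0],"rotation":[0,0,0]},
    {"gripper":5,"travel":[0,0,0],"rotation":[0,0,0]}
  ]
}}

```text
t: 6.88
tcp_pos: [0.5193, 0.2974, 0.0244]
tool_rot: [0.952, 0.308, 0.0, 0.0]
force: [0.5, 1.3, -2.8]
finger_gap: 0.149
```

```bash
python3 -c "
from h import *
fr()"
```

```text
t 6.88 heel in front [  4.8 -21. ] z 24.4 yaw-54.15 err -0.02
F front axes [0.25 1.38] -2.83 Tz 0.05
front x,y in tool: [[0.707, 0.707, 0.0], [0.707, -0.707, 0.0]]
```

Emit:
{"name": "send_rows", "arguments": {
  "motion": [
    {"gripper":5,"travel":[-0.7,-0.7,0],"rotation":[0,0,0]},
    {"gripper":5,"travel":[-0.7,-0.7,0],"rotation":[0,0,0]},
    {"gripper":5,"travel":[0,0,0],"rotation":[0,0,0]},
    {"gripper":5,"travel":[0,0,0],"rotation":[0,0,0]}
  ]
}}

```text
t: 7.22
tcp_pos: [0.5169, 0.2978, 0.0243]
tool_rot: [0.951, 0.308, -0.0, -0.0]
force: [0.3, 0.2, -2.8]
finger_gap: 0.145
```

```bash
python3 -c "
from h import *
fr()"
```

```text
t 7.22 heel in front [  2.4 -21. ] z 24.3 yaw-54.15 err -0.01
F front axes [0.27 0.27] -2.81 Tz -0.002
front x,y in tool: [[0.707, 0.707, -0.0], [0.707, -0.707, -0.0]]
```

Emit:
{"name": "send_rows", "arguments": {
  "motion": [
    {"gripper":5,"travel":[-0.7,-0.7,0],"rotation":[0,0,0]},
    {"gripper":5,"travel":[0,0,0],"rotation":[0,0,0]},
    {"gripper":5,"travel":[0,0,0],"rotation":[0,0,0]}
  ]
}}

```text
t: 7.47
tcp_pos: [0.5159, 0.298, 0.0243]
tool_rot: [0.951, 0.308, -0.0, 0.0]
force: [-0.9, -0.3, -3.6]
finger_gap: 0.144
```

Emit:
{"name": "send_rows", "arguments": {
  "motion": [
    {"gripper":5,"travel":[-0.5,-0.5,0],"rotation":[0,0,0]},
    {"gripper":5,"travel":[0,0,0],"rotation":[0,0,0]},
    {"gripper":5,"travel":[0,0,0],"rotation":[0,0,0]}
  ]
}}

```text
t: 7.72
tcp_pos: [0.5153, 0.2982, 0.0243]
tool_rot: [0.951, 0.308, -0.0, -0.0]
force: [0.4, -0.4, -3.0]
finger_gap: 0.146
```

```bash
python3 -c "
from h import *
fr()"
```

```text
t 7.72 heel in front [  0.7 -20.9] z 24.3 yaw-54.15 err -0.01
F front axes [ 0.44 -0.32] -3.02 Tz -0.002
front x,y in tool: [[0.707, 0.707, -0.0], [0.707, -0.707, -0.0]]
```

Emit:
{"name": "send_rows", "arguments": {
  "motion": [
    {"gripper":5,"travel":[-0.5,-0.5,0],"rotation":[0,0,0]},
    {"gripper":5,"travel":[0,0,0],"rotation":[0,0,0]},
    {"gripper":5,"travel":[0,0,0],"rotation":[0,0,0]}
  ]
}}

```text
t: 7.97
tcp_pos: [0.5147, 0.2983, 0.0243]
tool_rot: [0.951, 0.308, 0.0, -0.0]
force: [0.2, 0.4, -2.5]
finger_gap: 0.149
```

Emit:
{"name": "send_rows", "arguments": {
  "motion": [
    {"gripper":5,"travel":[-0.5,-0.5,0],"rotation":[0,0,0]},
    {"gripper":5,"travel":[0,0,0],"rotation":[0,0,0]},
    {"gripper":5,"travel":[0,0,0],"rotation":[0,0,0]}
  ]
}}

```text
t: 8.22
tcp_pos: [0.5146, 0.2983, 0.0245]
tool_rot: [0.951, 0.308, 0.001, 0.0]
force: [2.3, 0.4, -3.1]
finger_gap: 0.149
```

```bash
python3 -c "
from h import *
fr()"
```

```text
t 8.22 heel in front [  0.1 -20.9] z 24.5 yaw-54.15 err -0.01
F front axes [2.21 0.73] -3.1 Tz -0.054
front x,y in tool: [[0.707, 0.707, 0.001], [0.707, -0.707, 0.0]]
```

Emit:
{"name": "send_rows", "arguments": {
  "motion": [
    {"gripper":5,"travel":[-0.7,-0.7,0],"rotation":[0,0,0]},
    {"gripper":5,"travel":[0,0,0],"rotation":[0,0,0]},
    {"gripper":5,"travel":[0,0,0],"rotation":[0,0,0]},
    {"gripper":5,"travel":[0,0,0],"rotation":[0,0,0]}
  ]
}}

```text
t: 8.55
tcp_pos: [0.5146, 0.2984, 0.0246]
tool_rot: [0.951, 0.308, 0.002, 0.0]
force: [4.7, -2.3, -3.4]
finger_gap: 0.144
```

```bash
python3 -c "
from h import *
fr(); manip.snapshot('side'); fr(); manip.snapshot('side'); fr()"
```

```text
t 8.55 heel in front [ -0.  -20.8] z 24.6 yaw-54.15 err -0.01
F front axes [ 5.   -1.49] -3.39 Tz -0.086
front x,y in tool: [[0.707, 0.707, 0.003], [0.707, -0.707, 0.001]]
t 8.6 heel in front [ -0.1 -20.8] z 24.6 yaw-54.15 err -0.01
F front axes [ 5.11 -1.13] -4.14 Tz -0.109
front x,y in tool: [[0.707, 0.707, 0.003], [0.707, -0.707, 0.001]]
t 8.65 heel in front [ -0.1 -20.8] z 24.6 yaw-54.15 err -0.01
F front axes [ 5.46 -0.75] -3.19 Tz -0.084
front x,y in tool: [[0.707, 0.707, 0.003], [0.707, -0.707, 0.001]]
```

Flush on the front: 5 N, with the pressure centre between the leg's ends. Next I slide towards the return.

Emit:
{"name": "send_rows", "arguments": {
  "motion": [
    {"gripper":5,"travel":[0.9,-0.5,0],"rotation":[0,0,0]},
    {"gripper":5,"travel":[0.7,-0.7,0],"rotation":[0,0,0]},
    {"gripper":5,"travel":[0.7,-0.7,0],"rotation":[0,0,0]},
    {"gripper":5,"travel":[0.7,-0.7,0],"rotation":[0,0,0]},
    {"gripper":5,"travel":[0.7,-0.7,0],"rotation":[0,0,0]},
    {"gripper":5,"travel":[0.7,-0.7,0],"rotation":[0,0,0]},
    {"gripper":5,"travel":[0.7,-0.7,0],"rotation":[0,0,0]},
    {"gripper":5,"travel":[0.7,-0.7,0],"rotation":[0,0,0]},
    {"gripper":5,"travel":[0.7,-0.7,0],"rotation":[0,0,0]},
    {"gripper":5,"travel":[0.7,-0.7,0],"rotation":[0,0,0]}
  ]
}}

```text
t: 9.48
tcp_pos: [0.5162, 0.3082, 0.0247]
tool_rot: [0.951, 0.308, 0.001, 0.0]
force: [4.9, -2.4, -2.2]
finger_gap: 0.145
```

```bash
python3 -c "
from h import *
fr()"
```

```text
t 9.48 heel in front [ -0.  -10.8] z 24.7 yaw-54.15 err -0.01
F front axes [ 5.21 -1.58] -2.23 Tz -0.105
front x,y in tool: [[0.707, 0.707, 0.003], [0.707, -0.707, 0.001]]
```

Emit:
{"name": "send_rows", "arguments": {
  "motion": [
    {"gripper":5,"travel":[0.7,-0.7,0],"rotation":[0,0,0]},
    {"gripper":5,"travel":[0.7,-0.7,0],"rotation":[0,0,0]},
    {"gripper":5,"travel":[0.7,-0.7,0],"rotation":[0,0,0]},
    {"gripper":5,"travel":[0.7,-0.7,0],"rotation":[0,0,0]}
  ]
}}

```text
t: 9.82
tcp_pos: [0.5168, 0.3121, 0.0247]
tool_rot: [0.951, 0.308, 0.001, 0.0]
force: [3.9, -3.4, -2.7]
finger_gap: 0.145
```

```bash
python3 -c "
from h import *
fr()"
```

```text
t 9.82 heel in front [-0.  -6.9] z 24.7 yaw-54.15 err -0.0
F front axes [ 4.38 -2.76] -2.72 Tz -0.1
front x,y in tool: [[0.707, 0.707, 0.003], [0.707, -0.707, 0.001]]
```

Emit:
{"name": "send_rows", "arguments": {
  "motion": [
    {"gripper":5,"travel":[0.7,-0.7,0],"rotation":[0,0,0]},
    {"gripper":5,"travel":[0.7,-0.7,0],"rotation":[0,0,0]},
    {"gripper":5,"travel":[0.7,-0.7,0],"rotation":[0,0,0]},
    {"gripper":5,"travel":[0,0,0],"rotation":[0,0,0]}
  ]
}}

```text
t: 10.15
tcp_pos: [0.5171, 0.3145, 0.0246]
tool_rot: [0.951, 0.308, 0.001, 0.001]
force: [4.8, -4.8, -2.1]
finger_gap: 0.145
```

```bash
python3 -c "
from h import *
fr()"
```

```text
t 10.15 heel in front [-0.1 -4.5] z 24.6 yaw-54.15 err 0.01
F front axes [ 5.5  -3.99] -2.1 Tz -0.14
front x,y in tool: [[0.707, 0.707, 0.002], [0.707, -0.707, -0.0]]
```

Emit:
{"name": "send_rows", "arguments": {
  "motion": [
    {"gripper":5,"travel":[0.7,-0.7,0],"rotation":[0,0,0]},
    {"gripper":5,"travel":[0.7,-0.7,0],"rotation":[0,0,0]},
    {"gripper":5,"travel":[0,0,0],"rotation":[0,0,0]}
  ]
}}

```text
t: 10.4
tcp_pos: [0.5174, 0.3163, 0.0246]
tool_rot: [0.951, 0.308, 0.001, 0.001]
force: [4.8, -4.0, -2.3]
finger_gap: 0.144
```

```bash
python3 -c "
from h import *
fr()"
```

```text
t 10.4 heel in front [-0.  -2.7] z 24.6 yaw-54.15 err 0.01
F front axes [ 5.42 -3.22] -2.25 Tz -0.18
front x,y in tool: [[0.707, 0.707, 0.002], [0.707, -0.707, -0.001]]
```

Emit:
{"name": "send_rows", "arguments": {
  "motion": [
    {"gripper":5,"travel":[0.7,-0.7,0],"rotation":[0,0,0]},
    {"gripper":5,"travel":[0,0,0],"rotation":[0,0,0]}
  ]
}}

```text
t: 10.57
tcp_pos: [0.5176, 0.3172, 0.0246]
tool_rot: [0.951, 0.308, 0.001, 0.001]
force: [4.6, -5.1, -2.3]
finger_gap: 0.146
```

Emit:
{"name": "send_rows", "arguments": {
  "motion": [
    {"gripper":5,"travel":[0.7,-0.7,0],"rotation":[0,0,0]},
    {"gripper":5,"travel":[0,0,0],"rotation":[0,0,0]}
  ]
}}

```text
t: 10.73
tcp_pos: [0.5177, 0.3182, 0.0245]
tool_rot: [0.951, 0.308, 0.001, 0.001]
force: [4.5, -5.1, -1.3]
finger_gap: 0.147
```

```bash
python3 -c "
from h import *
fr()"
```

```text
t 10.73 heel in front [-0.  -0.8] z 24.5 yaw-54.15 err 0.0
F front axes [ 5.25 -4.32] -1.31 Tz -0.112
front x,y in tool: [[0.707, 0.707, 0.002], [0.707, -0.707, -0.001]]
```

Emit:
{"name": "send_rows", "arguments": {
  "motion": [
    {"gripper":5,"travel":[0.4,-0.4,0],"rotation":[0,0,0]},
    {"gripper":5,"travel":[0,0,0],"rotation":[0,0,0]}
  ]
}}

```text
t: 10.9
tcp_pos: [0.5178, 0.3187, 0.0246]
tool_rot: [0.951, 0.308, 0.001, 0.001]
force: [4.9, -5.1, -2.2]
finger_gap: 0.145
```

```bash
python3 -c "
from h import *
fr()"
```

```text
t 10.9 heel in front [-0.1 -0.2] z 24.6 yaw-54.15 err 0.0
F front axes [ 5.68 -4.3 ] -2.18 Tz -0.154
front x,y in tool: [[0.707, 0.707, 0.002], [0.707, -0.707, -0.001]]
```

Emit:
{"name": "send_rows", "arguments": {
  "motion": [
    {"gripper":5,"travel":[0.4,-0.4,0],"rotation":[0,0,0]},
    {"gripper":5,"travel":[0,0,0],"rotation":[0,0,0]},
    {"gripper":5,"travel":[0,0,0],"rotation":[0,0,0]}
  ]
}}

```text
t: 11.15
tcp_pos: [0.5179, 0.3192, 0.0246]
tool_rot: [0.951, 0.308, 0.001, 0.001]
force: [5.4, -5.6, -1.9]
finger_gap: 0.145
```

```bash
python3 -c "
from h import *
fr()"
```

```text
t 11.15 heel in front [-0.   0.3] z 24.6 yaw-54.15 err 0.0
F front axes [ 6.25 -4.66] -1.93 Tz -0.131
front x,y in tool: [[0.707, 0.707, 0.002], [0.707, -0.707, -0.001]]
```

Emit:
{"name": "send_rows", "arguments": {
  "motion": [
    {"gripper":5,"travel":[0.4,-0.4,0],"rotation":[0,0,0]},
    {"gripper":5,"travel":[0,0,0],"rotation":[0,0,0]},
    {"gripper":5,"travel":[0,0,0],"rotation":[0,0,0]}
  ]
}}

```text
t: 11.4
tcp_pos: [0.518, 0.3198, 0.0245]
tool_rot: [0.951, 0.308, 0.001, 0.001]
force: [5.0, -5.3, -3.0]
finger_gap: 0.145
```

```bash
python3 -c "
from h import *
fr()"
```

```text
t 11.4 heel in front [-0.   0.8] z 24.5 yaw-54.15 err 0.01
F front axes [ 5.77 -4.44] -2.96 Tz -0.134
front x,y in tool: [[0.707, 0.707, 0.002], [0.707, -0.707, -0.001]]
```

Emit:
{"name": "send_rows", "arguments": {
  "motion": [
    {"gripper":5,"travel":[0.4,-0.4,0],"rotation":[0,0,0]},
    {"gripper":5,"travel":[0,0,0],"rotation":[0,0,0]},
    {"gripper":5,"travel":[0,0,0],"rotation":[0,0,0]}
  ]
}}

```text
t: 11.65
tcp_pos: [0.5181, 0.3203, 0.0246]
tool_rot: [0.951, 0.308, 0.001, 0.001]
force: [5.0, -5.1, -2.3]
finger_gap: 0.143
```

Emit:
{"name": "send_rows", "arguments": {
  "motion": [
    {"gripper":5,"travel":[0.4,-0.4,0],"rotation":[0,0,0]},
    {"gripper":5,"travel":[0,0,0],"rotation":[0,0,0]},
    {"gripper":5,"travel":[0,0,0],"rotation":[0,0,0]}
  ]
}}

```text
t: 11.9
tcp_pos: [0.5182, 0.3209, 0.0245]
tool_rot: [0.951, 0.308, 0.001, 0.001]
force: [5.4, -4.0, -2.5]
finger_gap: 0.144
```

```bash
python3 -c "
from h import *
fr()"
```

```text
t 11.9 heel in front [-0.   1.9] z 24.5 yaw-54.15 err 0.0
F front axes [ 5.92 -3.06] -2.53 Tz -0.126
front x,y in tool: [[0.707, 0.707, 0.002], [0.707, -0.707, -0.001]]
```

```bash
python3 -c "
from h import *
b=crop(manip.snapshot('side')[:,:,::-1],242,130,62,60,10,'pics/b4.png')"
```

```text
(no output)
```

View pics/b4.png

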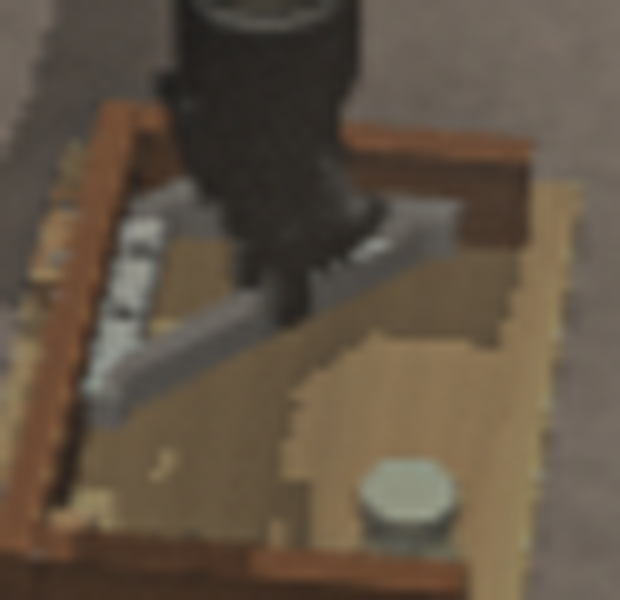

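The square is nearly home: its leg lies along the front, and its tip at (450,215) is on the return. I'll keep easing it in.

Emit:
{"name": "send_rows", "arguments": {
  "motion": [
    {"gripper":5,"travel":[0.4,-0.4,0],"rotation":[0,0,0]},
    {"gripper":5,"travel":[0,0,0],"rotation":[0,0,0]},
    {"gripper":5,"travel":[0,0,0],"rotation":[0,0,0]}
  ]
}}

```text
t: 12.2
tcp_pos: [0.5183, 0.3214, 0.0246]
tool_rot: [0.951, 0.308, 0.001, 0.001]
force: [5.1, -5.5, -3.3]
finger_gap: 0.145
```

Emit:
{"name": "send_rows", "arguments": {
  "motion": [
    {"gripper":5,"travel":[0.3,-0.3,0],"rotation":[0,0,0]},
    {"gripper":5,"travel":[0,0,0],"rotation":[0,0,0]},
    {"gripper":5,"travel":[0,0,0],"rotation":[0,0,0]}
  ]
}}

```text
t: 12.45
tcp_pos: [0.5183, 0.3215, 0.0245]
tool_rot: [0.951, 0.308, 0.001, 0.001]
force: [4.7, -6.9, -1.6]
finger_gap: 0.144
```

```bash
python3 -c "
from h import *
fr()"
```

```text
t 12.45 heel in front [-0.   2.6] z 24.5 yaw-54.15 err 0.02
F front axes [ 5.78 -6.09] -1.56 Tz -0.131
front x,y in tool: [[0.707, 0.707, 0.002], [0.707, -0.707, -0.001]]
```

Emit:
{"name": "send_rows", "arguments": {
  "motion": [
    {"gripper":5,"travel":[0.1,-0.5,0],"rotation":[0,0,0]},
    {"gripper":5,"travel":[0.1,-0.4,0],"rotation":[0,0,0]},
    {"gripper":5,"travel":[0,0,0],"rotation":[0,0,0]},
    {"gripper":5,"travel":[0,0,0],"rotation":[0,0,0]}
  ]
}}

```text
t: 12.78
tcp_pos: [0.5183, 0.3216, 0.0245]
tool_rot: [0.951, 0.308, 0.001, 0.002]
force: [6.1, -8.7, -2.4]
finger_gap: 0.147
```

```bash
python3 -c "
from h import *
fr(); manip.snapshot('side'); fr();"
```

```text
t 12.78 heel in front [-0.   2.7] z 24.5 yaw-54.15 err 0.04
F front axes [ 7.4  -7.61] -2.37 Tz -0.196
front x,y in tool: [[0.707, 0.708, 0.002], [0.708, -0.707, -0.002]]
t 12.83 heel in front [-0.1  2.7] z 24.5 yaw-54.15 err 0.04
F front axes [ 8.15 -6.23] -2.29 Tz -0.192
front x,y in tool: [[0.707, 0.708, 0.002], [0.708, -0.707, -0.002]]
```

Emit:
{"name": "send_rows", "arguments": {
  "motion": [
    {"gripper":5,"travel":[0.1,-0.4,0],"rotation":[0,0,0]},
    {"gripper":5,"travel":[0.1,-0.3,0],"rotation":[0,0,0]},
    {"gripper":5,"travel":[0,0,0],"rotation":[0,0,0]},
    {"gripper":5,"travel":[0,0,0],"rotation":[0,0,0]},
    {"gripper":5,"travel":[0,0,0],"rotation":[0,0,0]},
    {"gripper":5,"travel":[0,0,0],"rotation":[0,0,0]},
    {"gripper":5,"travel":[0,0,0],"rotation":[0,0,0]}
  ]
}}

```text
t: 13.42
tcp_pos: [0.5183, 0.3217, 0.0245]
tool_rot: [0.951, 0.308, 0.001, 0.002]
force: [6.0, -10.6, -2.1]
finger_gap: 0.144
```

```bash
python3 -c "
from h import *
b=crop(manip.snapshot('side')[:,:,::-1],242,130,62,60,10,'pics/b5.png')
fr(); manip.snapshot('side'); fr(); manip.snapshot('side'); fr()"
```

```text
t 13.47 heel in front [-0.   2.8] z 24.5 yaw-54.15 err 0.06
F front axes [ 7.66 -9.72] -1.97 Tz -0.119
front x,y in tool: [[0.706, 0.708, 0.003], [0.708, -0.706, -0.003]]
t 13.52 heel in front [-0.   2.8] z 24.5 yaw-54.15 err 0.06
F front axes [  8.84 -10.04] -1.74 Tz -0.121
front x,y in tool: [[0.706, 0.708, 0.003], [0.708, -0.706, -0.003]]
t 13.57 heel in front [-0.   2.8] z 24.5 yaw-54.15 err 0.06
F front axes [ 9.24 -9.95] -3.14 Tz -0.098
front x,y in tool: [[0.706, 0.708, 0.003], [0.708, -0.706, -0.003]]
```

View pics/b5.png

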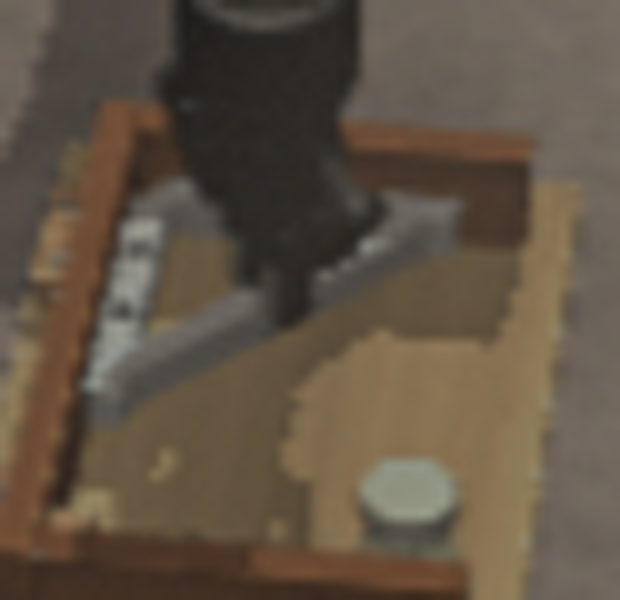

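Both legs look flush, with 9 N on the front and 10 N on the return. I'll hold it there for over a second.

Emit:
{"name": "send_rows", "arguments": {
  "motion": [
    {"gripper":5,"travel":[0,0,0]},
    {"gripper":5,"travel":[0,0,0]},
    {"gripper":5,"travel":[0,0,0]},
    {"gripper":5,"travel":[0,0,0]},
    {"gripper":5,"travel":[0,0,0]},
    {"gripper":5,"travel":[0,0,0]},
    {"gripper":5,"travel":[0,0,0]},
    {"gripper":5,"travel":[0,0,0]},
    {"gripper":5,"travel":[0,0,0]},
    {"gripper":5,"travel":[0,0,0]},
    {"gripper":5,"travel":[0,0,0]},
    {"gripper":5,"travel":[0,0,0]}
  ]
}}

```text
validation failed for argument at $.mo...
```

```bash
python3 -c "
from h import *
fr()"
```

```text
t 13.57 heel in front [-0.   2.8] z 24.5 yaw-54.15 err 0.06
F front axes [ 9.24 -9.95] -3.14 Tz -0.098
front x,y in tool: [[0.706, 0.708, 0.003], [0.708, -0.706, -0.003]]
```

Emit:
{"name": "send_rows", "arguments": {
  "motion": [
    {"gripper":5,"travel":[0,0,0],"rotation":[0,0,0]},
    {"gripper":5,"travel":[0,0,0],"rotation":[0,0,0]},
    {"gripper":5,"travel":[0,0,0],"rotation":[0,0,0]},
    {"gripper":5,"travel":[0,0,0],"rotation":[0,0,0]},
    {"gripper":5,"travel":[0,0,0],"rotation":[0,0,0]},
    {"gripper":5,"travel":[0,0,0],"rotation":[0,0,0]},
    {"gripper":5,"travel":[0,0,0],"rotation":[0,0,0]},
    {"gripper":5,"travel":[0,0,0],"rotation":[0,0,0]},
    {"gripper":5,"travel":[0,0,0],"rotation":[0,0,0]},
    {"gripper":5,"travel":[0,0,0],"rotation":[0,0,0]},
    {"gripper":5,"travel":[0,0,0],"rotation":[0,0,0]},
    {"gripper":5,"travel":[0,0,0],"rotation":[0,0,0]}
  ]
}}

```text
t: 14.57
tcp_pos: [0.5183, 0.3217, 0.0245]
tool_rot: [0.951, 0.308, 0.001, 0.002]
force: [6.9, -11.7, -2.7]
finger_gap: 0.146
```

```bash
python3 -c "
from h import *
fr()"
```

```text
t 14.57 heel in front [-0.   2.8] z 24.5 yaw-54.15 err 0.06
F front axes [  8.65 -10.41] -2.69 Tz -0.105
front x,y in tool: [[0.706, 0.708, 0.003], [0.708, -0.706, -0.003]]
```

Emit:
{"name": "send_rows", "arguments": {
  "motion": [
    {"gripper":5,"travel":[0,2,0],"rotation":[0,0,0]},
    {"gripper":5,"travel":[0,3,0],"rotation":[0,0,0]},
    {"gripper":5,"travel":[0,5,0],"rotation":[0,0,0]},
    {"gripper":5,"travel":[0,8,0],"rotation":[0,0,0]},
    {"gripper":5,"travel":[0,8,0],"rotation":[0,0,0]},
    {"gripper":5,"travel":[0,5,0],"rotation":[0,0,0]},
    {"gripper":5,"travel":[0,0,0],"rotation":[0,0,0]},
    {"gripper":5,"travel":[0,0,-15],"rotation":[0,0,0]},
    {"gripper":5,"travel":[0,0,-25],"rotation":[0,0,0]},
    {"gripper":5,"travel":[0,0,-30],"rotation":[0,0,0]},
    {"gripper":5,"travel":[0,0,-30],"rotation":[0,0,0]},
    {"gripper":5,"travel":[0,0,0],"rotation":[0,0,0]}
  ]
}}

```text
t: 15.57
tcp_pos: [0.5384, 0.3008, 0.1303]
tool_rot: [0.951, 0.308, 0.006, -0.0]
force: [0.1, 0.1, -1.8]
finger_gap: 0.146
```

```bash
python3 -c "
from h import *
go([544.3,-246.8,115],-49.8);fr()"
```

```text
t 15.57 tcp [538.4 300.8 130.3] yaw -54.15 tilt [ 0.0112  0.003  -0.9999] gap 0.146
F [ 0.12  0.14 -1.8 ] T [-0.072 -0.151 -0.08 ]
tool shift [-316.   447.3   13.1]
turn z -4.35
t 15.57 heel in front [ 23.1 -14.7] z 130.3 yaw-54.15 err -0.0
F front axes [0.1  0.16] -1.8 Tz -0.08
front x,y in tool: [[0.707, 0.707, 0.01], [0.707, -0.707, 0.006]]
```

Emit:
{"name": "send_rows", "arguments": {
  "motion": [
    {"gripper":5,"travel":[-12,17,0],"rotation":[0,0,0]},
    {"gripper":5,"travel":[-22,31,0],"rotation":[0,0,0]},
    {"gripper":5,"travel":[-22,31,0],"rotation":[0,0,0]},
    {"gripper":5,"travel":[-22,31,0],"rotation":[0,0,0]},
    {"gripper":5,"travel":[-22,31,0],"rotation":[0,0,0]},
    {"gripper":5,"travel":[-22,31,0],"rotation":[0,0,0]},
    {"gripper":5,"travel":[-22,31,0],"rotation":[0,0,0]},
    {"gripper":5,"travel":[-22,31,0],"rotation":[0,0,0]},
    {"gripper":5,"travel":[-22,31,0],"rotation":[0,0,0]},
    {"gripper":5,"travel":[-22,31,0],"rotation":[0,0,0]},
    {"gripper":5,"travel":[-22,31,0],"rotation":[0,0,0]},
    {"gripper":5,"travel":[-22,31,0],"rotation":[0,0,0]}
  ]
}}

```text
t: 16.57
tcp_pos: [0.5376, -0.1413, 0.1237]
tool_rot: [0.952, 0.308, -0.0, -0.001]
force: [1.3, 0.3, -3.1]
finger_gap: 0.143
```

Emit:
{"name": "send_rows", "arguments": {
  "motion": [
    {"gripper":5,"travel":[-22,31,0],"rotation":[0,0,0]},
    {"gripper":5,"travel":[-17,24,0],"rotation":[0,0,0]},
    {"gripper":5,"travel":[-8,11,0],"rotation":[0,0,-2.2]},
    {"gripper":5,"travel":[0,0,0],"rotation":[0,0,-2.2]},
    {"gripper":5,"travel":[0,0,0],"rotation":[0,0,0]},
    {"gripper":5,"travel":[0,0,0],"rotation":[0,0,0]},
    {"gripper":5,"travel":[0,0,0],"rotation":[0,0,0]}
  ]
}}

```text
t: 17.15
tcp_pos: [0.5385, -0.2198, 0.1238]
tool_rot: [0.939, 0.344, -0.0, -0.001]
force: [-0.4, -0.7, -2.9]
finger_gap: 0.143
```

```bash
python3 -c "
from h import *
im=manip.snapshot('top')[:,:,::-1]
a=crop(im,140,165,120,92,6.5,'pics/p2.png')
go([544.3,-246.8,13],-49.8)"
```

```text
t 17.2 tcp [ 538.7 -219.7  124. ] yaw -49.74 tilt [-1.0e-04 -1.2e-03 -1.0e+00] gap 0.146
F [ 0.49 -0.28 -2.32] T [-0.018 -0.096  0.014]
tool shift [-13.2  24.4 110.9]
turn z 0.06
```

View pics/p2.png

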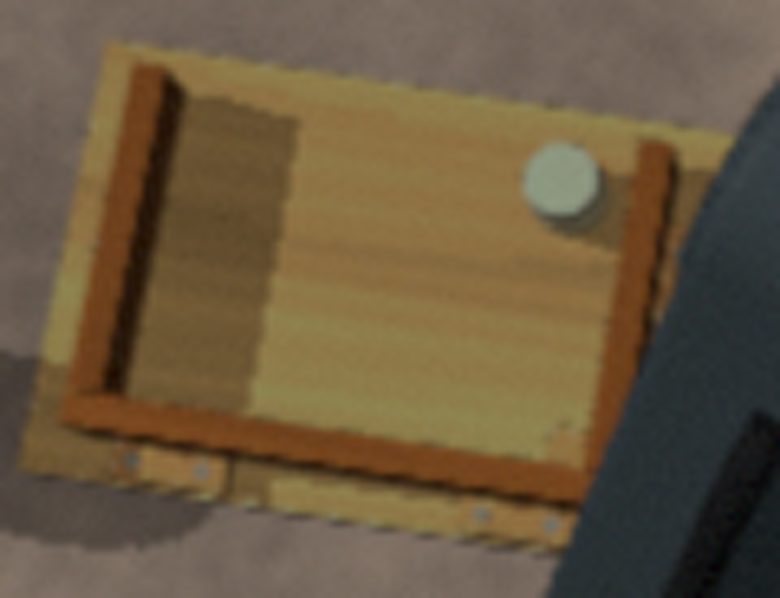

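The return now stands parallel to the right one: its inner end moved from (187,75) to (169,75), about 9 mm outwards. The jar hasn't moved. Now I lay the square down.

Emit:
{"name": "send_rows", "arguments": {
  "motion": [
    {"gripper":5,"travel":[-6.6,12.2,10],"rotation":[0,0,0]},
    {"gripper":5,"travel":[-6.6,12.2,20],"rotation":[0,0,0]},
    {"gripper":5,"travel":[0,0,30],"rotation":[0,0,0]},
    {"gripper":5,"travel":[0,0,25],"rotation":[0,0,0]},
    {"gripper":5,"travel":[0,0,12],"rotation":[0,0,0]},
    {"gripper":5,"travel":[0,0,6],"rotation":[0,0,0]},
    {"gripper":5,"travel":[0,0,0],"rotation":[0,0,0]},
    {"gripper":5,"travel":[0,0,0],"rotation":[0,0,0]},
    {"gripper":5,"travel":[0,0,0],"rotation":[0,0,0]}
  ]
}}

```text
t: 17.95
tcp_pos: [0.5458, -0.2485, 0.0226]
tool_rot: [0.939, 0.344, 0.001, 0.001]
force: [0.1, 0.4, -2.0]
finger_gap: 0.146
```

```bash
python3 -c "
from h import *
go([544.3,-246.8,12.3],-49.8)"
```

```text
t 17.95 tcp [ 545.8 -248.5   22.6] yaw -49.74 tilt [ 7.0e-04  2.9e-03 -1.0e+00] gap 0.146
F [ 0.13  0.4  -1.98] T [-0.08  -0.071  0.013]
tool shift [ 0.  -2.3 10.3]
turn z 0.06
```

Emit:
{"name": "send_rows", "arguments": {
  "motion": [
    {"gripper":5,"travel":[0,-1.5,4],"rotation":[0,0,0]},
    {"gripper":5,"travel":[0,0,3],"rotation":[0,0,0]},
    {"gripper":5,"travel":[0,0,2],"rotation":[0,0,0]},
    {"gripper":5,"travel":[0,0,1],"rotation":[0,0,0]},
    {"gripper":5,"travel":[0,0,0],"rotation":[0,0,0]},
    {"gripper":5,"travel":[0,0,0],"rotation":[0,0,0]},
    {"gripper":5,"travel":[0,0,0],"rotation":[0,0,0]}
  ]
}}

```text
t: 18.53
tcp_pos: [0.5438, -0.2468, 0.0122]
tool_rot: [0.939, 0.344, 0.0, 0.0]
force: [-0.1, 1.1, 5.1]
finger_gap: 0.142
```

```bash
python3 -c "
from h import *
go([544.3,-246.8,12.3],-49.8)"
```

```text
t 18.53 tcp [ 543.8 -246.8   12.2] yaw -49.75 tilt [ 1.e-04  3.e-04 -1.e+00] gap 0.142
F [-0.13  1.08  5.11] T [0.22  0.248 0.026]
tool shift [ 0.4  0.4 -0.1]
turn z 0.05
```

Seated on the mat with light contact. I'll open the fingers, moderately so the inner one doesn't touch the legs, and rise.

Emit:
{"name": "send_rows", "arguments": {
  "motion": [
    {"gripper":25,"travel":[0,0,0],"rotation":[0,0,0]},
    {"gripper":40,"travel":[0,0,0],"rotation":[0,0,0]},
    {"gripper":50,"travel":[0,0,0],"rotation":[0,0,0]},
    {"gripper":50,"travel":[0,0,0],"rotation":[0,0,0]},
    {"gripper":50,"travel":[0,0,0],"rotation":[0,0,0]},
    {"gripper":50,"travel":[0,0,-5],"rotation":[0,0,0]},
    {"gripper":50,"travel":[0,0,-15],"rotation":[0,0,0]},
    {"gripper":50,"travel":[0,0,-30],"rotation":[0,0,0]},
    {"gripper":50,"travel":[0,0,-40],"rotation":[0,0,0]},
    {"gripper":50,"travel":[0,0,-40],"rotation":[0,0,0]},
    {"gripper":50,"travel":[0,0,-40],"rotation":[0,0,0]},
    {"gripper":50,"travel":[0,0,-20],"rotation":[0,0,0]}
  ]
}}

```text
t: 19.53
tcp_pos: [0.5455, -0.248, 0.2068]
tool_rot: [0.939, 0.344, 0.002, 0.003]
force: [0.2, -0.8, -0.3]
finger_gap: 0.582
```

Emit:
{"name": "send_rows", "arguments": {
  "motion": [
    {"gripper":50,"travel":[-30,12,0],"rotation":[0,0,0]},
    {"gripper":50,"travel":[-35,15,0],"rotation":[0,0,0]},
    {"gripper":50,"travel":[-35,15,0],"rotation":[0,0,0]},
    {"gripper":50,"travel":[-35,15,0],"rotation":[0,0,0]},
    {"gripper":50,"travel":[-35,15,0],"rotation":[0,0,0]},
    {"gripper":50,"travel":[-35,15,0],"rotation":[0,0,0]},
    {"gripper":50,"travel":[-35,15,0],"rotation":[0,0,0]},
    {"gripper":50,"travel":[-35,15,0],"rotation":[0,0,0]},
    {"gripper":50,"travel":[-35,15,0],"rotation":[0,0,0]},
    {"gripper":50,"travel":[0,0,0],"rotation":[0,0,0]},
    {"gripper":50,"travel":[0,0,0],"rotation":[0,0,0]},
    {"gripper":50,"travel":[0,0,0],"rotation":[0,0,0]}
  ]
}}

```text
t: 20.53
tcp_pos: [0.392, -0.5472, 0.2011]
tool_rot: [0.939, 0.344, 0.0, -0.001]
force: [0.6, 1.1, 0.6]
finger_gap: 0.588
```

```bash
python3 -c "
from h import *
im=manip.snapshot('top')[:,:,::-1].copy();cv2.imwrite('pics/raw_f.png',im)
cv2.imwrite('pics/f.png',cv2.resize(im[110:290,60:400],(800,424),interpolation=cv2.INTER_CUBIC))
go(None)"
```

```text
t 20.58 tcp [ 392.5 -546.5  201.2] yaw -49.73 tilt [ 8.0e-04 -1.3e-03 -1.0e+00] gap 0.58
F [-0.35  0.92  0.27] T [-0.016  0.025  0.021]
```

View pics/f.png

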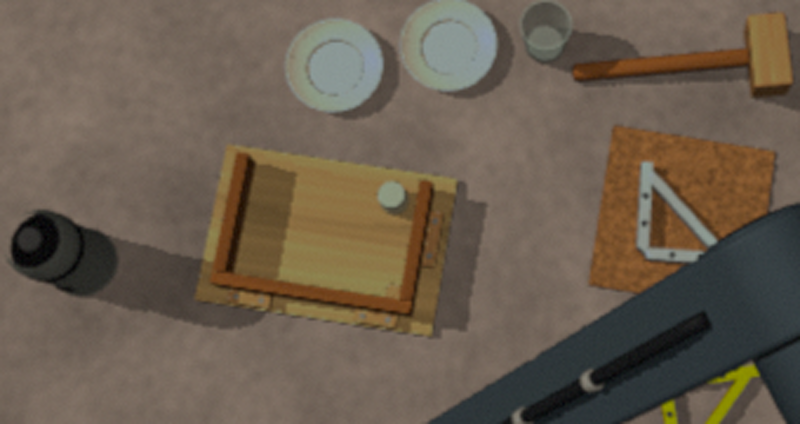

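```bash
python3 - <<'E'
from h import *
for f in("raw_top0","raw_f"):
    im=cv2.GaussianBlur(cv2.imread(f"pics/{f}.png").astype(float),(3,3),0);g=im[:,:,1]/im[:,:,2]
    out=[]
    for x0,x1,r0,r1,sg in((146,166,182,216,-1),(228,243,192,228,-1)):
        pts=[]
        for r in range(r0,r1):
            d=sg*np.diff(g[r,x0:x1]);k=int(d.argmax());w=d[max(k-2,0):k+3].clip(0);pts.append((x0+.5+(np.arange(max(k-2,0),max(k-2,0)+len(w))*w).sum()/w.sum(),r))
        W=px2w("top",pts,.062)[:,:2]
        vx,vy,_,_=cv2.fitLine(W.astype(np.float32),cv2.DIST_HUBER,0,1e-4,1e-4).ravel();out.append(np.degrees(np.arctan(vy/vx)))
    print(f,"left, right return angle deg",np.round(out,2),"diff",round(out[0]-out[1],2))
E
```

```text
raw_top0 left, right return angle deg [-12.58  -8.32] diff -4.26
raw_f left, right return angle deg [-9.43 -8.66] diff -0.77
```

```bash
python3 -c "
from h import *
print(manip.sign_off())"
```

```text
the job is handed in; nothing more can be done
None
```

I seated the square in the left front corner, pressed it home against both boards, laid it back on the cork mat and handed the job in at about 20.6 s.

- **Pressing:** I held it for over a second with about 9 N on the front and 10 N on the return. The square seated flush along the front before I pushed the return out. In the side picture both legs looked closed up.
- **Return left square:** its free end moved out about 9 mm. My image fit puts it at −9.4°, against −9.0 to −9.3° for the plywood and front. It read −12.6° at the start.
- **Disagreements:**
  - Against the right return, the same fit shows 0.8° left over. I put that down to edge noise, because the right return's own reading shifted 0.3° although it hadn't moved.
  - The square came home 2.8 mm further left than I had estimated from the camera. I went by the contact force instead.
- **Everything else:** the square lies flat, within a few mm of the middle of the mat. In the last picture the jar, saucers, cup, mallet and grinder stand where they were. The pan was outside that picture, and the yellow look-alike was partly hidden by the arm.

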